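# Seat the pour-over dripper in its stand

## Robot

A 7-joint arm with a two-finger parallel gripper is mounted at the origin on a cart in front of the work surface, level with it; the furniture and walls round the work are solid. World frame = base frame: x ahead of the robot, y to its left, z up, the work surface at z = 0. Lengths are in m, angles in rad, forces in N, time in s.
With the tool pointing down it reaches from about 0.425 to 1.025 m from the base axis. Payload 9.4 kg.
Tool frame: the origin (TCP) lies midway between the tips of the shut fingers; the grasp point (between the pads) lies env.tcp_to_grasp behind it (env.tcp_to_grasp is the distance from the TCP to the grasp point, in m); z points along the fingers, y is the line along which they close (so a half turn about z gives the same grasp; the last joint's range is limited). The gripper opens to 93 mm and grips with 3 to 60 N. Pads are 15 mm wide; open, the fingers measure 128 mm over their backs; the gripper's body (75 mm by 188 mm) begins 65 mm behind the grasp point.
Start: joints at [-1.39, 0.599, -0.003, 1.599, 0.002, 0.943, -0.08], TCP at [0.185, 0.701, 0.219] pointing down, gripper open.
Joint ranges: [-2.57, 2.57], [-0.35, 1.97], [-1.29, 1.29], [0.11, 2.56], [-1.05, 4.19], [0.11, 1.86], [-2.63, 2.63]. Speed limits (rad/s): [2.22, 2.22, 3.01, 3.01, 3.14, 3.14, 3.14].

## Interface

Orientations are given as a unit quaternion [w, x, y, z].
In Python, from cell import env gives the robot as it stands.
- The arm moves only by the tool step_arm, never from a script. Its argument "steps" is a list that holds one entry, the list of rows, each a list of 5 numbers: the shift along the tool's x, y, z in cm, then the turn about the tool's z in degrees, then the opening, from 0 (shut) to 1 (fully open). In form: [[[x, y, z, twist, claw], ...]]. A call has 1 to 20 rows; each row shifts and turns the commanded pose from where the row before left it, along the tool's axes as they then stand; what a row does not reach is not made up. A row lasts 1/12 s, in which the tool goes at most 41.7 mm and 7.16 degrees, less where a joint would pass 70% of its speed; a pose out of reach is approached as far as the arm can. A call is refused whole if a number of a shift passes 4.17 or a number of a turn 7.16, either way. A call with a gripper value outside its range is refused whole. The fingers move at their own pace and stop on an object; "grip_force" is the grip in N (left out, the last holds). Time passes only in rows, so rows that do not move let the fingers close. It gives the time, the measured TCP pose, the force, the opening and the grip force at its end, in the units of the state.
- env.read_state(): the state, without advancing time (a new reading comes with each control period).
- env.camera(name): name is "side" or "top" or "wrist"; returns a dict with "image" (384x512x3 uint8, blue, green, red), "K" (3x3 intrinsics, pixels), "extrinsics" (4x4, takes a point from world to camera coordinates). Camera axes: x right, y down, z forward; pixel columns grow to the right and rows downward; lengths in m; the calibration is good to about 2 mm. A picture is of the moment at which its call begins. There is no depth.
- env.finish_job(): hands the job in; it is judged then, once.
The state is a dict: "clock": time; "q": joint angles; "joint_vel": joint speeds; "joint_efforts": joint torques, N m; "eef_pos": TCP position; "tool_rot": TCP orientation; "force": force on the tool from outside, world axes, zero at the start; "moment": the same for the moment, N m; "gripper_width": finger opening in m; "finger_force": force on a finger pad.
Only numpy, scipy, OpenCV 4.12 (cv2) and the standard library are available. Lean on these libraries where they do the work, as an engineer would, in place of code of your own. Each camera call takes 0.05 s, during which the arm holds its last target. There are 200 camera calls.

## Task

Take the small steel coffee dripper from the drainer, nest its tapered foot in the black tapered sleeve of the pour-over stand, and press it straight down by feel until the sleeve stops on its hidden stop and takes a firm push of about 20 N, but never push harder than about 25 N. Then let go, leaving the dripper centred and level in the sleeve. Leave the cup under the ring, the tin and the spice jar where they are.

Things in the scene. Friction and masses are not known exactly. Their poses are not given: they have to be found in the camera images.
- dripper: Loose steel dripper, 66 mm high, about 0.2 kg (varies), standing upright on the white drainer (5 mm above the worktop). Origin: centre of its flat foot, z up. Outside tapers from 31 mm diameter at the foot to 56 mm at 18 mm height; above that a straight collar, 56 mm diameter, 3 mm wall, open at the top, closed by a filter plate inside at 18 mm height. Grip it across the collar from above.
- stand: Pour-over stand, fastened to the worktop: wooden foot 150 x 150 x 14 mm, two thin posts 112 mm apart along its y, steel ring of 90 mm outside diameter between them, top at 110 mm. Origin: on the worktop surface under the ring's vertical axis, z up.
- cup: Small cup with a handle, 60 mm diameter, 49 mm high, standing on the stand's foot under the ring. Its origin is on its underside, 12 mm from the centre of its round body towards the handle. Leave it alone.
- tin: Closed food tin, 57 mm diameter, 72 mm high, standing on the worktop. Origin: centre of its underside. Leave it alone.
- spice_jar: Spice jar with a dark cap, 41 mm diameter, 105 mm high, standing on the worktop. Origin: centre of its underside. Leave it alone.
- ring (a point): Centre of the ring's top face, fixed to the stand, z up. In the ring a black rubber sleeve: flange 82 mm wide, conical opening 10 mm deep, 54 to 40 mm diameter, fits the dripper. It slides down at about 5 N for 4 to 6 mm and stays, then meets a rigid hidden stop, set differently each time and not measured: the dripper's foot then lies 12 to 0 mm below this point, 16 mm below the flange top.
There are look-alikes about, which are no part of the job. What is shaped like the dripper but red or yellow is not meant.

How it is judged:
On the way, in this order (a step that is already met when the one before it is completed fails the run):
1. the dripper is set in the sleeve by the gripper (horizontal distance between dripper and ring below 0.008 m and z of dripper in the frame of ring below 0.012 m and contact force between dripper and stand above 0.5 N and contact force between the fingers and dripper above 0.5 N), for 0.05 s.
2. the dripper is pressed home with a firm push: the sleeve, which gives way at 5 N, stands on its stop (horizontal distance between dripper and ring below 0.003 m and z of dripper in the frame of ring below 0.003 m and angle between dripper's own z axis and vertical below 0.06 rad and contact force between dripper and stand above 16 N and contact force between the fingers and dripper above 0.5 N), for 0.2 s.
At the end, for the whole second after the job is handed in: The dripper stands released and still in the sleeve: its foot within 3 mm of the ring's axis, between 16 mm below and 3 mm above the ring's top face, tilted less than 0.06 rad (horizontal distance between dripper and ring below 0.003 m and z of dripper in the frame of ring between -0.016 and 0.003 m and angle between dripper's own z axis and vertical below 0.06 rad and linear speed of dripper below 0.01 m/s); the robot touches nothing.
It fails at once if the dripper is pushed too hard: the contact force, added up round the taper, passes 45 N (a straight push well over 25 N) (contact force between dripper and stand above 45 N).
It fails at once if the gripper or arm pushes on the stand itself with more than 5 N (contact force between the arm and stand above 5 N).
It fails at once if the cup, the tin or the spice jar is moved by more than 20 mm (distance of any of cup, tin, spice_jar from where it was at the start of the episode above 0.02 m).
It also fails if it takes over 54 s, if anything falls off the work surface, if the arm or the gripper's body presses on something with over 40 N, if the wrist force passes 120 N, or if a joint passes its speed limit or range.

## Working session

There is one attempt and no reset: what is moved stays moved. The work goes in short steps, Python scripts to look and compute and a tool call to move; the robot and the scene stay as the last step left them, time stands still between calls to the robot, and variables do not carry over. Pictures are saved under pics/ and viewed, at most 10 in all, crops included, and the job is handed in when it is done.

Besides the shell and the picture viewer there is one more tool, called after "Call:" in YAML: its name, and indented under it one key for each argument. step_arm: Moves the arm, as the interface text tells. Its arguments: {"type":"object","properties":{"steps":{"type":"array"},"grip_force":{"type":"number"}},"required":["steps"]}

```bash
mkdir -p pics; python3 - <<'E'
from cell import env
import cv2,numpy as np,json
s=env.read_state();print({k:np.round(v,3).tolist() for k,v in s.items()},env.tcp_to_grasp)
P={}
for n in("top","side"):
    c=env.camera(n);cv2.imwrite(f"pics/{n}0.png",c["image"]);print(n,np.round(c["K"],1).tolist(),np.round(c["extrinsics"],3).tolist())
    np.savez(f"{n}0.npz",**c)
E
```

```text
{'clock': 0.0, 'q': [-1.39, 0.6, -0.003, 1.6, 0.002, 0.943, -0.08], 'joint_vel': [-0.0, 0.001, -0.0, 0.0, 0.003, -0.0, 0.001], 'joint_efforts': [-0.001, -76.508, 1.497, -25.234, -0.052, 0.017, 0.0], 'eef_pos': [0.185, 0.701, 0.218], 'tool_rot': [-0.0, 0.129, 0.992, -0.001], 'force': [-0.997, -0.021, -0.384], 'moment': [-0.03, 0.05, -0.008], 'finger_force': 0.0, 'gripper_width': 0.093} 0.0188
top [[347.6, 0.0, 249.9], [0.0, 347.6, 188.8], [0.0, 0.0, 1.0]] [[-0.021, -1.0, 0.015, 0.195], [-0.982, 0.017, -0.19, 0.633], [0.19, -0.019, -0.982, 1.178], [0.0, 0.0, 0.0, 1.0]]
side [[348.4, 0.0, 254.0], [0.0, 348.4, 190.2], [0.0, 0.0, 1.0]] [[-0.994, -0.111, -0.003, 0.669], [-0.067, 0.626, -0.777, -0.011], [0.088, -0.772, -0.63, 1.06], [0.0, 0.0, 0.0, 1.0]]
```

View pics/top0.png

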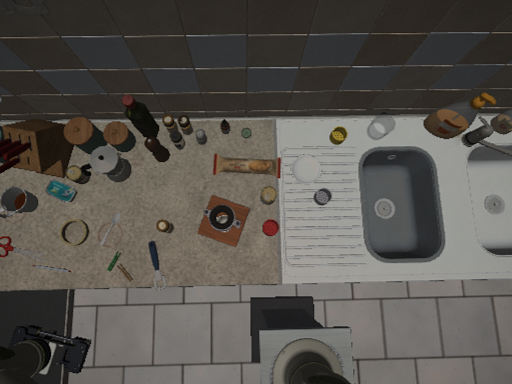

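View pics/side0.png

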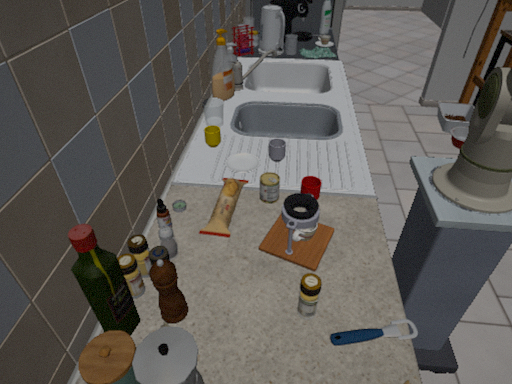

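Top view: the dripper candidates are grey (322,197), red (270,228) and yellow (338,135). The grey steel one on the white drainer fits, and it shows at (277,151) in the side view. The stand is at (221,217), the tin at (268,195) and the spice jar at (165,227). I'll enlarge to confirm.

```bash
python3 - <<'E'
import cv2,numpy as np
t=cv2.imread("pics/top0.png");s=cv2.imread("pics/side0.png")
def cr(i,u,v,w,k): return cv2.resize(i[v-w:v+w,u-w:u+w],(k,k),interpolation=cv2.INTER_CUBIC)
m=np.vstack([np.hstack([cr(t,322,197,20,300),cr(t,222,217,30,300)]),np.hstack([cr(s,277,151,20,300),cr(s,300,222,30,300)])])
cv2.imwrite("pics/crop0.png",m)
E
```

```text
(no output)
```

View pics/crop0.png

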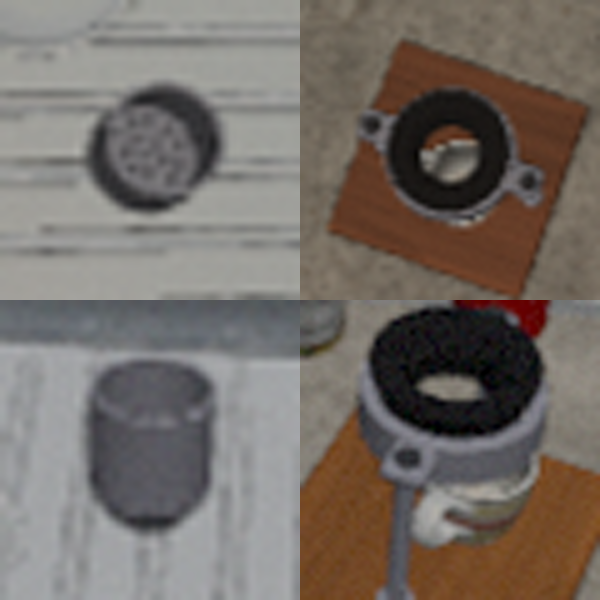

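The crop confirms it: a grey steel dripper with a perforated filter plate, rim centre at about top (322.7,196.9) and side (277.3,143.4). The black sleeve flange is at top (222,217) and side (301.4,206.4), with post lugs at top (206.4,211.8) and (237.4,223.2).

```bash
cat > h.py <<'E'
import numpy as np
def atz(c,u,v,z):
    R,t=c["extrinsics"][:3,:3],c["extrinsics"][:3,3];d=R.T@np.linalg.solve(c["K"],[u,v,1]);o=-R.T@t
    return o+d*(z-o[2])/d[2]
def tri(obs):
    A=[];b=[]
    for c,u,v in obs:
        p=atz(c,u,v,0);q=atz(c,u,v,.3);d=(q-p)/np.linalg.norm(q-p);M=np.eye(3)-np.outer(d,d);A.append(M);b.append(M@p)
    return np.linalg.solve(sum(A),sum(b))
E
python3 - <<'E'
from h import *
T=np.load("top0.npz");S=np.load("side0.npz")
print("dr",atz(T,322.7,196.9,.071),atz(S,277.3,143.4,.071),tri([(T,322.7,196.9),(S,277.3,143.4)]))
print("ring",atz(T,222,217,.12),atz(S,301.4,206.4,.12),tri([(T,222,217),(S,301.4,206.4)]))
print(a:=atz(T,206.4,211.8,.11),b:=atz(T,237.4,223.2,.11),(a+b)/2,np.degrees(np.arctan2(*(a-b)[1::-1])))
for n,u,v,z in(("tin",268,193,.072),("red",270,228,.07),("jar",166,225,.105),("jar2",170,120,.1)):print(n,atz(T,u,v,z))
from cell import env
import cv2
for k in range(1):
    s=env.read_state();print(s["tool_rot"])
    from scipy.spatial.transform import Rotation as Ro
    w=s["tool_rot"];print(Ro.from_quat([w[1],w[2],w[3],w[0]]).as_matrix().round(3))
E
```

```text
dr [ 0.60090411 -0.07266877  0.071     ] [ 0.60478655 -0.06970221  0.071     ] [ 0.60316789 -0.07350642  0.06827935]
ring [0.53115102 0.27883787 0.12      ] [0.52947977 0.28401175 0.12      ] [0.53037635 0.27926284 0.1161096 ]
[0.55080961 0.33176962 0.11      ] [0.51048514 0.22811362 0.11      ] [0.53064738 0.27994162 0.11      ] 68.74286966156261
tin [0.6181475 0.1197716 0.072    ]
red [0.49546841 0.11647482 0.07      ]
jar [0.50954412 0.46714015 0.105     ]
jar2 [0.88386369 0.46343006 0.1       ]
[-6.40618772e-06  1.28501565e-01  9.91709046e-01 -7.18277924e-04]
[[-0.967  0.255 -0.   ]
 [ 0.255  0.967 -0.001]
 [-0.    -0.001 -1.   ]]
```

Call:
step_arm:
  steps:
    - [[-4,0,0,0,1],[-4,0,0,0,1],[-4,0,0,0,1],[-4,0,0,0,1],[-4,0,0,0,1],[-2,-3.2,0,0,1],[-2,-3.2,0,0,1],[-2,-3.2,0,0,1],[-2,-3.2,0,0,1],[-2,-3.2,0,0,1],[-2,-3.2,0,0,1],[-2,-3.2,0,0,1],[-2,-3.2,0,0,1],[-2,-3.2,0,0,1],[-2,-3.2,0,0,1],[-2,-3.2,0,0,1],[-2,-3.2,0,0,1],[-2,-3.2,0,0,1],[-2,-3.2,0,0,1],[-2,-3.2,0,0,1]]
  grip_force: 50

```text
clock: 1.77
eef_pos: [0.5461, 0.1076, 0.2185]
tool_rot: [-0.0, 0.128, 0.992, -0.0]
force: [1.3, 0.0, -0.3]
gripper_width: 0.0929
finger_force: 0.0
```

Call:
step_arm:
  steps:
    - [[-2,-3.2,0,0,1],[-2,-3.2,0,0,1],[-2,-3.2,0,0,1],[-2,-3.2,0,0,1],[-2,-3.2,0,0,1],[0,0,0,0,1],[0,0,0,0,1],[0,0,0,0,1]]

```text
clock: 2.43
eef_pos: [0.6015, -0.0704, 0.2182]
tool_rot: [-0.0, 0.129, 0.992, 0.0]
force: [1.4, 0.4, -1.2]
gripper_width: 0.0932
finger_force: 0.0
```

```bash
python3 - <<'E'
from cell import env
import cv2,numpy as np
c=env.camera("wrist");np.savez("w1.npz",**c);cv2.imwrite("pics/w1.png",c["image"])
s=env.read_state();print(s["eef_pos"],c["K"][0,0],np.round(c["extrinsics"],3).tolist())
E
```

```text
[ 0.60146284 -0.06953502  0.21832609] 290.81983374830577 [[0.254, 0.967, 0.001, -0.085], [0.935, -0.246, 0.256, -0.61], [0.247, -0.065, -0.967, 0.236], [0.0, 0.0, 0.0, 1.0]]
```

View pics/w1.png

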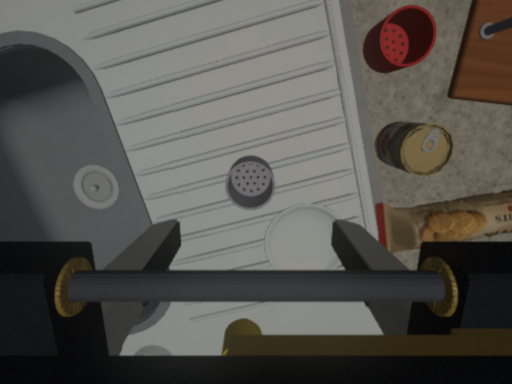

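Wrist view: the steel dripper is at about (250,181), standing upright, with the red look-alike at (407,37), the tin at (420,148) and a plate at (303,240). I'll fit its modelled silhouette in this view.

```bash
cat >> h.py <<'E'
import cv2
from scipy.optimize import minimize
def proj(c,P):
    q=(c["extrinsics"][:3,:3]@P.T).T+c["extrinsics"][:3,3];q=(c["K"]@q.T).T;return q[:,:2]/q[:,2:]
def circ(x,y,z,r):
    a=np.linspace(0,2*np.pi,72);return np.c_[x+r*np.cos(a),y+r*np.sin(a),0*a+z]
def sil(c,circles,shape):
    h=cv2.convexHull(proj(c,np.vstack(circles)).astype(np.float32));m=np.zeros(shape,np.uint8)
    cv2.fillPoly(m,[np.round(h*16).astype(np.int32)],255,cv2.LINE_AA,4);return m/255.
def fit(c,mask,model,p0):
    f=lambda p:np.abs(sil(c,model(*p),mask.shape)-mask).sum()
    r=minimize(f,p0,method="Nelder-Mead",options=dict(initial_simplex=np.array([p0]+[np.array(p0)+.006*e for e in np.eye(len(p0))]),xatol=1e-4));return r.x,r.fun,mask.sum()
def blob(m,u,v):
    n,l=cv2.connectedComponents(m.astype(np.uint8));m=(l==l[v,u]).astype(np.uint8)
    cs,_=cv2.findContours(m,cv2.RETR_EXTERNAL,cv2.CHAIN_APPROX_NONE);o=np.zeros_like(m);cv2.drawContours(o,cs,-1,1,-1);return o.astype(float)
E
python3 - <<'E'
from h import *
dm=lambda x,y:[circ(x,y,.071,.028),circ(x,y,.023,.028),circ(x,y,.005,.0155)]
for f,u,v in(("w1",250,198),("top0",325,190),("side0",277,152)):
    c=dict(np.load(f+".npz"));im=cv2.cvtColor(c["image"],cv2.COLOR_BGR2GRAY)
    w=34 if f=="w1" else 13
    roi=im[v-w:v+w,u-w:u+w];th=cv2.threshold(roi,0,255,cv2.THRESH_OTSU)[0]
    m=np.zeros(im.shape,np.uint8);m[v-w:v+w,u-w:u+w]=roi<th+8
    m=cv2.morphologyEx(m,cv2.MORPH_OPEN,np.ones((5,5) if f=="w1" else (3,3),np.uint8))
    vv=v;b=blob(m,u,vv);print(f,th,im[vv,u],fit(c,b,dm,[.602,-.071]),cv2.boundingRect(b.astype(np.uint8)))
E
```

```text
w1 113.0 61 (array([ 0.60613185, -0.07841167]), np.float64(337.00784313725484), np.float64(1945.0)) (225, 164, 50, 46)
top0 120.0 49 (array([ 0.60654761, -0.075229  ]), np.float64(54.05490196078432), np.float64(230.0)) (313, 188, 19, 15)
side0 120.0 89 (array([ 0.60704781, -0.07879811]), np.float64(53.015686274509804), np.float64(352.0)) (268, 139, 18, 23)
```

```bash
python3 - <<'E'
from h import *
dm=lambda x,y:[circ(x,y,.071,.028),circ(x,y,.023,.028),circ(x,y,.005,.0155)]
for f,u,v in(("w1",250,181),("top0",322,197),("side0",277,152)):
    c=dict(np.load(f+".npz"));im=cv2.GaussianBlur(cv2.cvtColor(c["image"],cv2.COLOR_BGR2GRAY),(3,3),0)
    w=36 if f=="w1" else 14
    roi=im[v-w:v+w,u-w:u+w];bg=np.percentile(roi,85);m=np.zeros(im.shape,np.uint8);m[v-w:v+w,u-w:u+w]=roi<.5*(bg+60 if f!="side0" else bg+80)+10
    m=cv2.morphologyEx(m,cv2.MORPH_CLOSE,np.ones((5,5),np.uint8));m=cv2.morphologyEx(m,cv2.MORPH_OPEN,np.ones((7,7),np.uint8))
    b=blob(m,u,v);p=fit(c,b,dm,[.602,-.071]);print(f,bg,p,cv2.boundingRect(b.astype(np.uint8)))
    if f=="w1":
        o=c["image"].copy();s=(sil(c,dm(*p[0]),im.shape)>.5).astype(np.uint8)
        for mm,col in((s,(0,0,255)),(b.astype(np.uint8),(0,255,0))):
            cs,_=cv2.findContours(mm,0,1);cv2.drawContours(o,cs,-1,col,1)
        cv2.imwrite("pics/fit1.png",cv2.resize(o[v-45:v+45,u-45:u+45],None,fx=6,fy=6,interpolation=0))
E
```

```text
w1 142.0 (array([ 0.60616345, -0.07841995]), np.float64(203.521568627451), np.float64(2074.0)) (226, 156, 48, 53)
top0 158.0 (array([ 0.60554485, -0.07657229]), np.float64(48.28235294117647), np.float64(232.0)) (314, 189, 17, 16)
side0 161.0 (array([ 0.60692485, -0.07883717]), np.float64(41.411764705882355), np.float64(367.0)) (268, 139, 18, 23)
```

View pics/fit1.png

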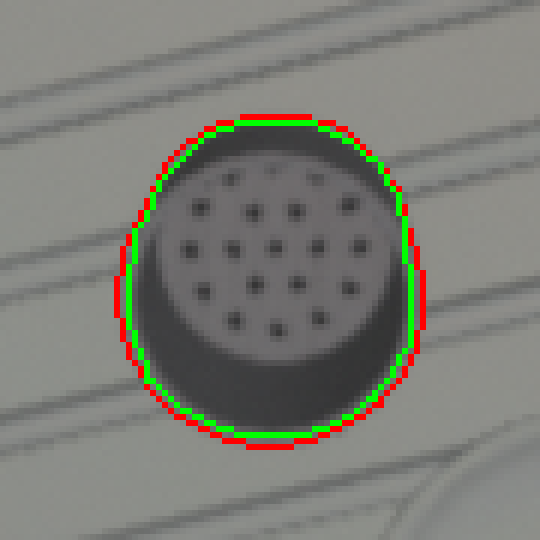

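The silhouette fit matches. All three views agree on the dripper at (0.606, -0.078), so I'm descending.

Call:
step_arm:
  steps:
    - [[-0.65,-0.65,0,0,1],[0,0,2.5,0,1],[0,0,3,0,1],[0,0,3,0,1],[0,0,3,0,1],[0,0,3,0,1],[0,0,2,0,1],[0,0,1,0,1],[0,0,0.8,0,1],[0,0,0,0,1],[0,0,0,0,1],[0,0,0,0,0],[0,0,0,0,0],[0,0,0,0,0],[0,0,0,0,0],[0,0,0,0,0],[0,0,0,0,0],[0,0,0,0,0],[0,0,0,0,0]]
  grip_force: 55

```text
clock: 4.07
eef_pos: [0.6066, -0.0787, 0.0359]
tool_rot: [0.0, 0.129, 0.992, 0.0]
force: [-0.3, 0.3, 3.0]
gripper_width: 0.0554
finger_force: 55.0
```

Call:
step_arm:
  steps:
    - [[0,0,-1,0,0],[0,0,-3,0,0],[0,0,-3,0,0],[0,0,-3,0,0],[0,0,-3,0,0],[0,0,-3,0,0],[0,0,-2,0,0],[1,1.4,0,0,0],[2,2.8,0,0,0],[2,2.8,0,0,0],[2,2.8,0,0,0],[2,2.8,0,0,0],[2,2.8,0,0,0],[2,2.8,0,0,0],[2,2.8,0,0,0],[1.1,1.9,0,0,0],[0.5,0.8,0,0,0],[0,0,0,0,0],[0,0,0,0,0],[0,0,0,0,0]]

```text
clock: 5.73
eef_pos: [0.5068, 0.1909, 0.2157]
tool_rot: [0.0, 0.13, 0.992, -0.0]
force: [1.4, -0.3, -2.6]
gripper_width: 0.0554
finger_force: 55.0
```

```bash
python3 - <<'E'
from cell import env
import cv2,numpy as np
for n in ("wrist","top","side"):
    c=env.camera(n);np.savez(n+"2.npz",**c);cv2.imwrite(f"pics/{n}2.png",c["image"])
s=env.read_state();print(s["eef_pos"],s["force"],s["gripper_width"])
E
```

```text
[0.50688144 0.19111331 0.21563255] [-0.64353828 -0.1016434  -2.11950663] 0.055280326714397955
```

View pics/wrist2.png

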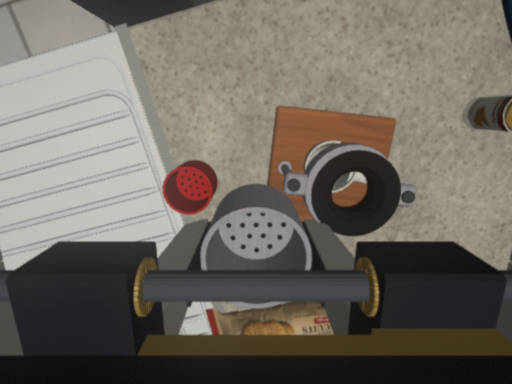

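Wrist view: the dripper is held upright (rim at about (257,255), filter plate at (257,237)). The black flange is at (352,190) between its lugs at (293,184) and (408,195), with the cup below. I'll fit the flange in the wrist, top and side views and overlay the expected dripper circles.

```bash
python3 - <<'E'
from h import *
C=[]
for f,u,v,w in(("wrist2",352,190,60),("top0",222,217,16),("side0",301,207,24)):
    c=dict(np.load(f+".npz"));g=c["image"].max(2);m=np.zeros(g.shape,np.uint8);m[v-w:v+w,u-w:u+w]=g[v-w:v+w,u-w:u+w]<55
    m=cv2.morphologyEx(m,cv2.MORPH_OPEN,np.ones((3,3),np.uint8))
    n,l,st,_=cv2.connectedComponentsWithStats(m);k=1+st[1:,4].argmax();yy,xx=np.argwhere(l==k)[0]
    b=blob(m,xx,yy);C.append((c,b));print(f,st[k],cv2.fitEllipse(cv2.convexHull(np.argwhere(b)[:,::-1].astype(np.int32))))
fm=lambda x,y,z:[circ(x,y,z,.041)]
for z in(.116,.12,.124,.128):
    print(z,[(np.round(r[0],4).tolist(),round(r[1]),round(r[2])) for r in (fit(c,b,lambda x,y:fm(x,y,z),[.53,.28]) for c,b in C)])
r=fit(C[0][0],C[0][1],fm,[.53,.28,.12]);print(r)
c=C[0][0];o=c["image"].copy()
def ln(cc,col):cv2.polylines(o,[np.round(proj(c,cc)*16).astype(np.int32)],True,col,1,cv2.LINE_AA,4)
ln(circ(*r[0],.041),(0,0,255))
x,y,f=.5068,.191,.2157-.0309
ln(circ(x,y,f+.066,.028),(0,255,0));ln(circ(x,y,f+.066,.025),(0,255,0));ln(circ(x,y,f+.018,.025),(0,255,255))
cv2.imwrite("pics/ov2.png",cv2.resize(o[120:320,180:430],None,fx=3,fy=3,interpolation=cv2.INTER_CUBIC))
E
```

```text
wrist2 [ 312  151   88   85 4779] ((355.57666015625, 192.81224060058594), (82.31546783447266, 89.90074920654297), 59.50736999511719)
top0 [210 205  24  24 352] ((221.0869903564453, 216.57852172851562), (23.721036911010742, 24.214702606201172), 15.6427640914917)
side0 [284 194  34  25 645] ((300.7983703613281, 205.4272918701172), (26.705724716186523, 34.06193542480469), 94.39457702636719)
0.116 [([0.5344, 0.2813], 119, 5811), ([0.5328, 0.2819], 57, 461), ([0.5306, 0.2746], 71, 703)]
0.12 [([0.5332, 0.2797], 219, 5811), ([0.5322, 0.2816], 60, 461), ([0.5316, 0.2804], 72, 703)]
0.124 [([0.5323, 0.2786], 386, 5811), ([0.5317, 0.2824], 63, 461), ([0.5315, 0.2851], 71, 703)]
0.128 [([0.5315, 0.2776], 572, 5811), ([0.5337, 0.2808], 70, 461), ([0.5317, 0.2897], 71, 703)]
(array([0.53477778, 0.28144408, 0.11541194]), np.float64(112.33333333333333), np.float64(5811.0))
```

View pics/ov2.png

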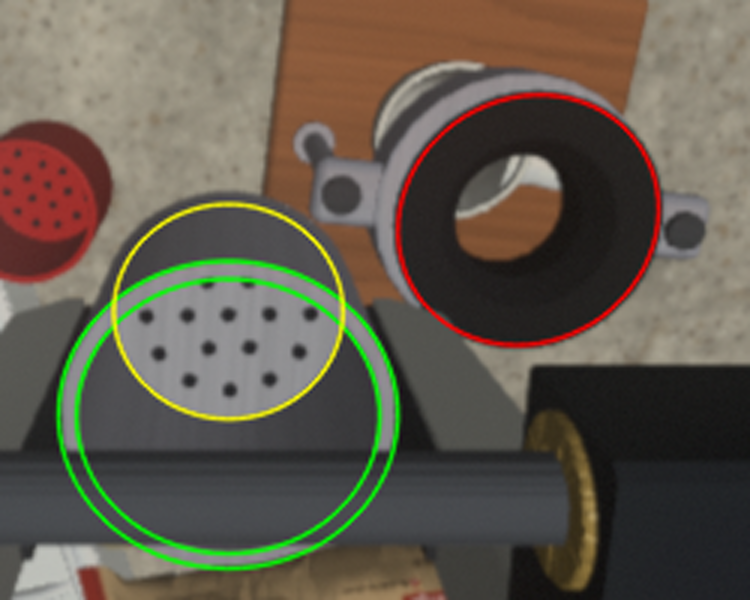

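The overlay shows the dripper exactly at the TCP axis. Flange height is still uncertain, so I'll take a second wrist view from the other side and triangulate.

Call:
step_arm:
  steps:
    - [[0,2,0,0,0],[0,3,0,0,0],[0,3,0,0,0],[0,3,0,0,0],[0,3,0,0,0],[0,2,0,0,0],[0,1,0,0,0],[0,0,0,0,0],[0,0,0,0,0],[0,0,0,0,0]]

```text
clock: 6.72
eef_pos: [0.5499, 0.3547, 0.2155]
tool_rot: [-0.0, 0.13, 0.992, -0.001]
force: [-0.3, -0.5, -2.1]
gripper_width: 0.0553
finger_force: 55.0
```

```bash
python3 - <<'E'
from cell import env
from h import *
c3=env.camera("wrist");np.savez("wrist3.npz",**c3);cv2.imwrite("pics/wrist3.png",c3["image"])
s=env.read_state();print(s["eef_pos"])
c2=dict(np.load("wrist2.npz"));u3=proj(c3,np.array([[.533,.2805,.118]]))[0].astype(int);print(u3)
a=atz(c2,294,184.7,.11);b=atz(c2,408,196.7,.11);print("lugs",a,b,(a+b)/2,np.linalg.norm(a-b))
B=[]
for c,(u,v) in((c2,(352,190)),(c3,u3)):
    w=60;g=c["image"].max(2);m=np.zeros(g.shape,np.uint8);m[max(0,v-w):v+w,max(0,u-w):u+w]=g[max(0,v-w):v+w,max(0,u-w):u+w]<55
    m=cv2.morphologyEx(m,cv2.MORPH_OPEN,np.ones((3,3),np.uint8))
    n,l,st,_=cv2.connectedComponentsWithStats(m);k=1+st[1:,4].argmax();yy,xx=np.argwhere(l==k)[0];b=blob(m,xx,yy);B.append((c,b));print(st[k])
f=lambda p:sum(np.abs(sil(c,[circ(*p,.041)],b.shape)-b).sum() for c,b in B)
r=minimize(f,[.533,.28,.118],method="Nelder-Mead",options=dict(initial_simplex=[[.533,.28,.118],[.539,.28,.118],[.533,.286,.118],[.533,.28,.124]]));print(r.x,r.fun)
print(fit(*B[1],lambda x,y,z:[circ(x,y,z,.041)],[.533,.28,.118]))
o=c3["image"].copy();cv2.polylines(o,[np.round(proj(c3,circ(*r.x,.041))*16).astype(np.int32)],True,(0,0,255),1,16,4);cv2.imwrite("pics/ov3.png",o)
E
```

```text
[0.54988887 0.35482407 0.2156766 ]
[174 194]
lugs [0.51204299 0.22759163 0.11      ] [0.55201496 0.33178617 0.11      ] [0.53202897 0.2796889  0.11      ] 0.11159866027790416
[ 312  151   88   85 4779]
[ 128  152   88   84 4468]
[0.53312425 0.27930556 0.12028079] 767.6078431372548
(array([0.53348673, 0.27620878, 0.11406573]), np.float64(316.6117647058823), np.float64(5526.0))
```

View pics/ov3.png

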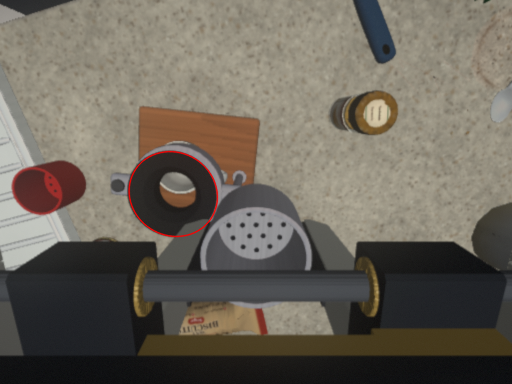

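The ring axis comes out at about (0.533, 0.2795), with the flange top at about 0.120 m. The lug midpoint agrees within 1 mm. Moving over it and down to just above contact.

Call:
step_arm:
  steps:
    - [[0,-1.5,0,0,0],[0,-2,0,0,0],[0,-2,0,0,0],[-0.3,-1.5,0,0,0],[0,-0.72,0,0,0],[0,0,0,0,0],[0,0,0,0,0],[0,0,1.5,0,0],[0,0,2,0,0],[0,0,1.5,0,0],[0,0,1,0,0],[0,0,0.5,0,0],[0,0,0,0,0],[0,0,0,0,0],[0,0,0,0,0]]

```text
clock: 8.02
eef_pos: [0.5334, 0.2822, 0.1514]
tool_rot: [0.0, 0.128, 0.992, 0.0]
force: [0.2, -0.3, -2.5]
gripper_width: 0.0555
finger_force: 55.0
```

```bash
python3 - <<'E'
from cell import env
s=env.read_state();print(s["eef_pos"],s["force"],s["moment"])
E
```

```text
[0.53344766 0.28220381 0.15138524] [ 0.24139047 -0.32700222 -2.46921552] [-0.04816459  0.02314665 -0.03807584]
```

Call:
step_arm:
  steps:
    - [[0,-0.27,0,0,0],[0,0,0,0,0],[0,0,0.3,0,0],[0,0,0.3,0,0],[0,0,0.2,0,0],[0,0,0.2,0,0],[0,0,0,0,0],[0,0,0,0,0],[0,0,0,0,0]]

```text
clock: 8.77
eef_pos: [0.5323, 0.2791, 0.1406]
tool_rot: [0.0, 0.129, 0.992, -0.0]
force: [-0.3, 0.5, -2.7]
gripper_width: 0.0549
finger_force: 55.0
```

Call:
step_arm:
  steps:
    - [[0.05,0.05,0.1,0,0],[0,0,0,0,0],[0,0,0.1,0,0],[0,0,0,0,0],[0,0,0.1,0,0],[0,0,0,0,0],[0,0,0.1,0,0],[0,0,0,0,0]]

```text
clock: 9.43
eef_pos: [0.5319, 0.2796, 0.1365]
tool_rot: [-0.0, 0.129, 0.992, -0.0]
force: [-0.8, -2.0, 1.9]
gripper_width: 0.0552
finger_force: 55.0
```

Call:
step_arm:
  steps:
    - [[-0.05,-0.05,0,0,0],[0,0,0,0,0],[0,0,0,0,0]]

```text
clock: 9.68
eef_pos: [0.532, 0.2795, 0.1366]
tool_rot: [-0.0, 0.128, 0.992, 0.0]
force: [-2.0, -1.3, 1.3]
gripper_width: 0.0551
finger_force: 55.0
```

```bash
python3 - <<'E'
from cell import env
import numpy as np
s=env.read_state();print(s["eef_pos"],s["force"],s["moment"])
F=[]
for k in range(4):
    env.camera("wrist");s=env.read_state();F.append(np.r_[s["force"],s["moment"],s["eef_pos"]])
print(np.round(F,4))
E
```

```text
[0.53198595 0.27947207 0.13656495] [-2.00281176 -1.30325822  1.32144402] [ 0.0516076   0.54371761 -0.00195294]
[[-2.4476 -0.0227  2.2578  0.0567  0.5519  0.0424  0.532   0.2794  0.1366]
 [-2.8243  1.09    1.7096  0.0923  0.5611  0.0359  0.532   0.2794  0.1366]
 [-2.3207  0.7174  1.6155  0.0976  0.6289  0.0512  0.532   0.2794  0.1366]
 [-2.5536  1.0957  1.0909  0.2157  0.595   0.016   0.532   0.2794  0.1366]]
```

Call:
step_arm:
  steps:
    - [[0.08,0.03,0,0,0],[0,0,0,0,0],[0,0,0.1,0,0],[0,0,0,0,0],[0,0,0,0,0]]

```text
clock: 10.3
eef_pos: [0.5318, 0.2795, 0.1357]
tool_rot: [0.0, 0.129, 0.992, 0.0]
force: [-0.3, -2.2, 2.0]
gripper_width: 0.0551
finger_force: 55.0
```

```bash
cat > r.py <<'E'
from cell import env
import numpy as np
F=[]
for k in range(4):
    env.camera("wrist");s=env.read_state();F.append(np.r_[s["force"],s["moment"],s["eef_pos"]])
print(np.round(np.mean(F,0),4),s["clock"])
E
python3 r.py
```

```text
[-7.757e-01 -6.267e-01  1.258e+00 -2.655e-01  4.600e-02  1.200e-03
  5.318e-01  2.795e-01  1.357e-01] 10.5
```

Call:
step_arm:
  steps:
    - [[0.02,-0.02,0.05,0,0],[0,0,0,0,0],[0,0,0.05,0,0],[0,0,0,0,0],[0,0,0.05,0,0],[0,0,0,0,0]]

```text
clock: 11.0
eef_pos: [0.5318, 0.2796, 0.1353]
tool_rot: [0.001, 0.129, 0.992, 0.0]
force: [-2.8, -2.6, 13.0]
gripper_width: 0.0554
finger_force: 55.0
```

Call:
step_arm:
  steps:
    - [[0,0,0.05,0,0],[0,0,0,0,0],[0,0,0,0,0]]

```text
clock: 11.25
eef_pos: [0.5317, 0.2796, 0.1352]
tool_rot: [0.001, 0.129, 0.992, 0.0]
force: [-3.8, -2.0, 16.9]
gripper_width: 0.0553
finger_force: 55.0
```

Call:
step_arm:
  steps:
    - [[0,0,0.05,0,0],[0,0,0,0,0],[0,0,0,0,0]]

```text
clock: 11.5
eef_pos: [0.5317, 0.2797, 0.1351]
tool_rot: [0.001, 0.129, 0.992, 0.001]
force: [-5.8, -3.6, 21.8]
gripper_width: 0.0552
finger_force: 55.0
```

The sleeve slid at about 4 N and then stiffened to about 24 N net, so it's on the stop. I'll ease back to about 20 N and hold.

Call:
step_arm:
  steps:
    - [[0.03,0,-0.04,0,0],[0,0,0,0,0],[0,0,0,0,0],[0,0,0,0,0]]

```text
clock: 11.83
eef_pos: [0.5317, 0.2796, 0.1352]
tool_rot: [0.001, 0.129, 0.992, 0.001]
force: [-3.4, -3.8, 16.9]
gripper_width: 0.0553
finger_force: 55.0
```

```bash
python3 r.py
```

```text
[-3.0811 -3.4395 17.0434 -0.8048  0.5964 -0.0561  0.5317  0.2797  0.1352] 12.0333
```

Call:
step_arm:
  steps:
    - [[0.03,-0.06,-0.1,0,0],[0,0,-0.08,0,0],[0,0,0,0,0],[0,0,0,0,0]]

```text
clock: 12.37
eef_pos: [0.5315, 0.2794, 0.1355]
tool_rot: [0.001, 0.129, 0.992, 0.0]
force: [3.0, -0.3, 2.6]
gripper_width: 0.055
finger_force: 55.0
```

```bash
python3 r.py
```

```text
[ 4.2057 -0.0248  2.9896 -0.0063 -1.0142 -0.0101  0.5314  0.2794  0.1355] 12.5667
```

Call:
step_arm:
  steps:
    - [[-0.06,0,0,0,0],[0,0,0,0,0],[0,0,0,0,0.65],[0,0,0,0,0.75],[0,0,0,0,0.9],[0,0,0,0,0.9],[0,0,0,0,0.9],[0,0,0,0,0.9],[0,0,-0.5,0,0.9],[0,0,-2,0,0.9],[0,0,-3,0,0.9],[0,0,-3,0,0.9],[0,0,-3,0,0.9],[0,4,0,0,0.9],[0,4,0,0,0.9],[0,4,0,0,0.9],[0,4,0,0,0.9],[0,0,0,0,0.9],[0,0,0,0,0.9]]

```text
clock: 14.15
eef_pos: [0.571, 0.4363, 0.2496]
tool_rot: [-0.001, 0.127, 0.992, 0.0]
force: [0.6, -0.0, -0.8]
gripper_width: 0.0833
finger_force: 0.0
```

```bash
python3 - <<'E'
from cell import env
from h import *
o=[]
for n,u,v in(("wrist",120,190),("top",222,217),("side",301,195)):
    c=env.camera(n);w=60 if n=="wrist" else 35
    if n!="wrist":
        im=c["image"].copy()
    else: im=c["image"].copy()
    u,v=proj(c,np.array([[.532,.2795,.15]]))[0].astype(int);print(n,u,v)
    z=.104
    for cc in(circ(.532,.2795,z+.066,.028),circ(.532,.2795,z+.018,.025)):
        if n=="wrist":cv2.polylines(im,[np.round(proj(c,cc)*16).astype(np.int32)],True,(0,255,0),1,16,4)
    u=max(u,w);v=max(v,w);o.append(cv2.resize(im[v-w:v+w,u-w:u+w],(266,266)if n!="wrist" else (532,532),interpolation=cv2.INTER_CUBIC))
cv2.imwrite("pics/end.png",np.hstack([o[0],np.vstack(o[1:])]))
print(env.read_state()["force"],env.read_state()["eef_pos"])
E
```

```text
wrist 84 192
top 221 215
side 301 195
[ 0.78908022 -0.07672127 -0.21653575] [0.57211502 0.432113   0.25044525]
```

View pics/end.png

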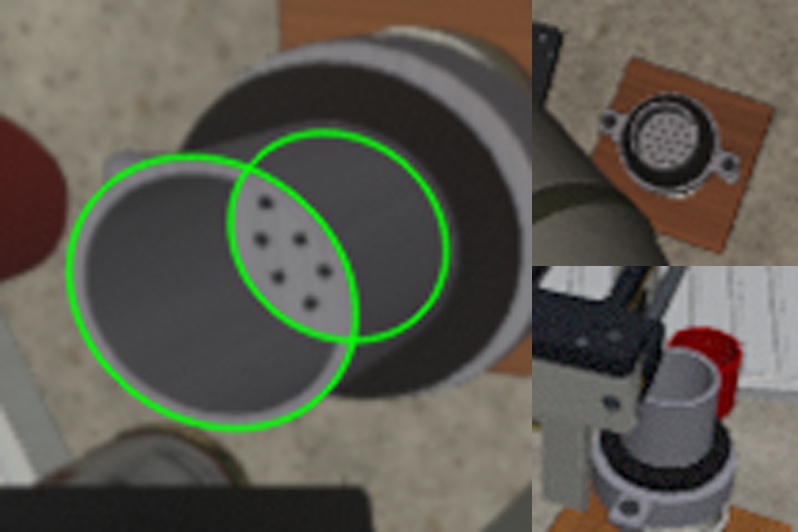

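The final picture shows the dripper standing upright and centred in the sleeve, with its rim and base on the predicted circles. The gripper is clear of it. Handing in.

```bash
python3 -c "
from cell import env
print(env.finish_job())"
```

```text
the job is handed in; nothing more can be done
None
```

The job is handed in, with no verdict returned: the dripper sits upright, centred and released in the sleeve, pressed onto its stop with a held push of about 19–20 N (brief peak about 24 N).

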